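# Shut and pin the gate of the cassette rack

## Robot

A 6-joint arm with a two-finger parallel gripper is mounted at the origin on a cart in front of the work surface, level with it; the furniture and walls round the work are solid. World frame = base frame: x ahead of the robot, y to its left, z up, the work surface at z = 0. Lengths are in mm, angles in rad, forces in N, time in s.
With the tool pointing down it reaches from about 325 to 750 mm from the base axis. Payload 7.6 kg.
Tool frame: the origin (TCP) lies on the mounting face of the last link; the fingertips stand 173 mm ahead of it and the grasp point (between the pads) lies 155 mm ahead of it (tip_reach is the z of the fingertips in the tool frame, in mm); z points along the fingers, y is the line along which they close (so a half turn about z gives the same grasp; the last joint's range is limited). The gripper opens to 85 mm and grips with 20 to 120 N. Pads are 22 mm wide; open, the fingers measure 114 mm over their backs; the gripper's body (76 mm by 85 mm) begins 54 mm behind the grasp point. The pads swing forward as they close: fully open they stand 13 mm farther back than shut.
Start: joints at [1.128, 0.052, 1.401, -0, 1.689, -0.07], TCP at [191.196, 488.951, 404.723] pointing down, gripper open.
Joint ranges: [-2.9, 2.9], [-0.91, 2.17], [0.12, 2.37], [-1.06, 4.2], [0.26, 2.73], [-2.93, 2.93]. Speed limits (rad/s): [2.57, 2.57, 3.01, 3.14, 3.14, 3.14].

## Interface

Orientations are given as a unit quaternion [w, x, y, z].
In Python, from station import read_state, grab_frame, finish_job, tip_reach gives the robot as it stands.
- The arm moves only by the shell command python3 -m jog 'ROWS' [OPENING] [FORCE]. ROWS is JSON, a list of rows, each a list of 4 numbers: the shift along the tool's x, y, z in mm, then the turn about the tool's z in rad. In form: [[x, y, z, turn], ...]. A call has 1 to 20 rows; each row shifts and turns the commanded pose from where the row before left it, along the tool's axes as they then stand; what a row does not reach is not made up. A row lasts 1/12 s, in which the tool goes at most 41.7 mm and 7.16 degrees, less where a joint would pass 70% of its speed; a pose out of reach is approached as far as the arm can. A call is refused whole if a number of a shift passes 41.7 or a number of a turn 0.125, either way. A call with a gripper value outside its range is refused whole. OPENING is the gripper command: -1 is fully open, 1 is shut, values between are in proportion, set as the call begins (- or left out, the last holds). The fingers move at their own pace and stop on an object; FORCE is the grip in N (left out, the last holds). Time passes only in rows, so rows that do not move let the fingers close. It gives the time, the measured TCP pose, the force, the opening and the grip force at its end, in the units of the state.
- read_state(): the state, without advancing time (a new reading comes with each control period).
- grab_frame(name): name is "scene" or "top" or "wrist"; returns a dict with "img" (400x640x3 uint8, blue, green, red), "K" (3x3 intrinsics, pixels), "extrinsics" (4x4, takes a point from camera to world coordinates). Camera axes: x right, y down, z forward; pixel columns grow to the right and rows downward; lengths in mm; the calibration is good to about 2 mm. A picture is of the moment at which its call begins. There is no depth.
- finish_job(): hands the job in; it is judged then, once.
The state is a dict: "time": time; "joints": joint angles; "joint_velocities": joint speeds; "joint_torque": joint torques, N m; "eef_pos": TCP position; "ee_rot": TCP orientation; "contact_force": force on the tool from outside, world axes, zero at the start; "torque": the same for the moment, N m; "width": finger opening in mm; "grip_force": force on a finger pad.
Only numpy, scipy, OpenCV 4.12 (cv2) and the standard library are available. Lean on these libraries where they do the work, as an engineer would, in place of code of your own. Each camera call takes 0.05 s, during which the arm holds its last target. There are 200 camera calls.

## Task

Swing the gate of the cassette rack fully shut, so that its slotted end lies between the two ears of the bracket, then lock it: take the locking pin from its stand and thread it down through the upper ear, the gate and the lower ear until its collar sits flush on the upper ear. Feel for the hole gently, never force the pin or the rack, let go of the pin and leave the other things on the bench where they are.

Things in the scene. Friction and masses are not known exactly. Their poses are not given: they have to be found in the camera images.
- rack: Aluminium cassette rack fixed to the bench: base 150 x 230 x 8 mm, three lanes of cassettes, a gate across their mouths, a steel bracket at the gate's free end. Origin: centre of the base's underside; x points from the gate into the lanes (away from the robot), y to the left along the shut gate, z up. Gate hinge axis at x -45, y -65 mm. Over 60 N by the pin or 40 N by fingers is forcing.
- ear_start (a point): Point in the plane of the upper ear's top face (rack x -45, y 47, z 66 mm); axes as the rack. The ear's hole centre lies somewhere 4 to 32 mm from it along the rack's +y, never nearer or farther: the bracket is bolted tight through long slots in its foot. Where is not measured: find the hole by feel or sight. Across (rack x) and in height the hole is exactly at this point's.
- lower_start (a point): The same point in the plane of the lower ear's top face (rack x -45, y 47, z 34 mm); the lower hole is straight under the upper one. Both ears are 36 x 60 (rack y) x 8 mm with upright holes 11.5 mm wide with 0.5 mm chamfers; the shut gate's slotted end lies between them.
- rack_gate (a joint): Gate angle, rad: 0 = shut, slot in line with the ears' holes; grows swinging out to the robot; starts 0.4 to 0.75. Friction 0.08 N m, stays put. Stop at -0.013: the slot is then 1.7 mm past the line and the pin's nose draws it back. Plate 6 mm thick, z 14 to 52, to 84 mm from the hinge; then an end up to 28 mm wide, z 40 to 52, to 163 mm, with a slot 12 mm wide, 44 mm long for the pin.
- gate_knob (a point): On the axis of the gate's upright black knob (12 mm thick, from the gate's top at z = 52 up to z = 76 mm), at z = 66 mm, 55 mm from the hinge axis along the gate. Push the gate by the knob or the plate; the point moves with the gate.
- pin: Steel pin, 40 to 90 g. Origin: centre of the collar's underside; z up along the pin. Below: 10 mm shaft ending 54 mm below the origin, its last 3.5 mm tapering to a flat 8 mm nose. Above: collar 20 mm wide, 6 mm thick, then a flat black grip 24 (pin x) by 12 (pin y) mm, z 5 to 49 mm. Starts upright in its stand. Seated, its origin is 66 mm above the rack's underside.
- stand: Grey block 56 x 56 x 62 mm fixed to the bench, in whose upright central hole (12.5 mm) the pin stands, its collar on the block's top. Origin: centre of its underside, z up.
- beaker: Small clear beaker, 52 mm across and 72 mm high, a bystander. Origin: centre of its underside.
- petri_dish: Clear dish, 64 mm across and 16 mm high, a bystander. Origin: centre of its underside.
- mould_1: Steel embedding mould, 34 x 46 x 11 mm, a bystander. Origin: centre of its underside.

How it is judged:
By the outcome, as a careful person would: the job done as asked, in the order asked, and still so for the second after the job is handed in, with the robot touching nothing.
It also fails if it takes over 72 s, if anything falls off the work surface, if the arm or the gripper's body presses on something with over 40 N, if the wrist force passes 120 N, or if a joint passes its speed limit or range.

## Working session

There is one attempt and no reset: what is moved stays moved. The work goes in short steps, Python scripts to look and compute and a shell command to move; the robot and the scene stay as the last step left them, time stands still between calls to the robot, and variables do not carry over. Pictures are saved under pics/ and viewed, at most 10 in all, crops included, and the job is handed in when it is done.

```bash
mkdir -p pics; ls; python3 - <<'E'
from station import *
import cv2,numpy as np
s=read_state();print(s, tip_reach)
for n in("scene","top"):
    f=grab_frame(n);cv2.imwrite(f"pics/{n}0.png",f["img"]);print(n,f["K"],np.round(f["extrinsics"],3).tolist())
E
```

```text
pics
{'time': 0.0, 'joints': array([ 1.12768097e+00,  5.28477641e-02,  1.40173649e+00,  4.12885646e-07,
        1.68861726e+00, -7.02880583e-02]), 'joint_velocities': array([ 7.57312519e-04,  3.70163496e-04,  1.29005839e-03,  1.40347975e-04,
       -1.07678015e-04, -9.22039456e-05]), 'joint_torque': array([ 3.27617108e-04, -3.81674194e+01, -3.60183656e+01, -1.76207089e-05,
        6.22022126e-03,  2.98195218e-06]), 'eef_pos': array([191.19091748, 488.91629429, 403.86051412]), 'ee_rot': array([-2.04437277e-04,  1.85335793e-01,  9.82674919e-01, -7.78022122e-04]), 'contact_force': array([-0.88034005,  0.67464139, -0.43712136]), 'torque': array([ 0.00374577, -0.02100774,  0.05136231]), 'grip_force': 0.0, 'width': 85.67715574382942} 173.4
scene [[518.53295891   0.         321.57848587]
 [  0.         518.53295891 194.07087056]
 [  0.           0.           1.        ]] [[0.617, -0.353, 0.704, -130.968], [-0.787, -0.296, 0.541, -560.452], [0.017, -0.887, -0.461, 534.774], [0.0, 0.0, 0.0, 1.0]]
top [[479.80877528   0.         326.71301042]
 [  0.         479.80877528 190.94104431]
 [  0.           0.           1.        ]] [[-0.019, -0.993, 0.118, 509.247], [-1.0, 0.02, 0.004, 14.253], [-0.007, -0.118, -0.993, 1022.991], [0.0, 0.0, 0.0, 1.0]]
```

View pics/top0.png

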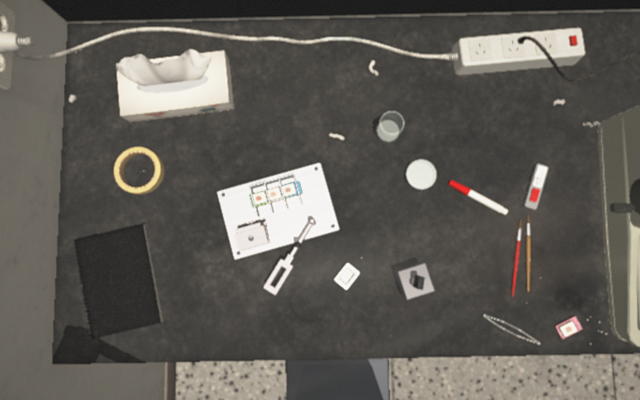

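View pics/scene0.png

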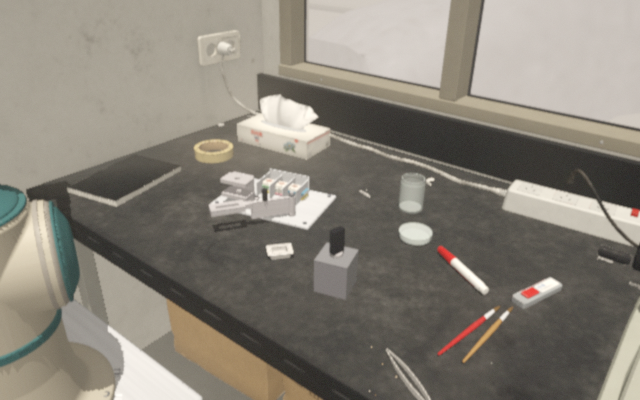

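The top view shows the rack base with corners near (219,192), (321,164), (340,231) and (234,259). The gate is open from about (311,220) to (270,290), the bracket ear is near (251,236), and the pin and stand are at (416,280). I'll measure these next.

```bash
cat > h.py <<'E'
import numpy as np,cv2
from station import *
def ray(f,p):
    K=np.array(f["K"]);E=np.array(f["extrinsics"])
    return E[:3,3],E[:3,:3]@np.linalg.solve(K,[p[0],p[1],1.])
def onz(f,p,z):
    o,d=ray(f,p);return o+d*(z-o[2])/d[2]
def proj(f,P):
    K=np.array(f["K"]);E=np.array(f["extrinsics"]);c=K@(E[:3,:3].T@(np.array(P,float)-E[:3,3]));return c[:2]/c[2]
E
python3 - <<'E'
from h import *
f=grab_frame("top");im=f["img"]
g=im.min(2)
m=(g>140).astype(np.uint8)
m[:, :200]=0;m[:,345:]=0;m[:150]=0;m[270:]=0
cs,_=cv2.findContours(m,0,2);c=max(cs,key=cv2.contourArea)
h=cv2.convexHull(c);r=cv2.minAreaRect(h);b=cv2.boxPoints(r)
ap=cv2.approxPolyDP(h,6,True)[:,0]
print(ap.tolist(),b.tolist())
for p in ap: print(onz(f,p,8).round(1))
W=np.array([onz(f,p,8)[:2] for p in h[:,0]],np.float32);r=cv2.minAreaRect(W);print(r)
cv2.imwrite("pics/c1.png",cv2.resize(im[160:310,210:350],None,fx=4,fy=4,interpolation=2))
cv2.imwrite("pics/c2.png",cv2.resize(im[240:320,370:460],None,fx=6,fy=6,interpolation=2))
E
```

```text
[[320, 163], [339, 228], [235, 259], [217, 192]] [[214.8126983642578, 191.33395385742188], [320.42718505859375, 161.6298828125], [339.95025634765625, 231.04525756835938], [234.33575439453125, 260.74932861328125]]
[690.8  32.    8. ]
[550.9  -5.6   8. ]
[490.3 213.9   8. ]
[632.6 252.8   8. ]
((589.8250122070312, 123.57308959960938), (153.89688110351562, 230.53509521484375), 14.804163932800293)
```

View pics/c1.png

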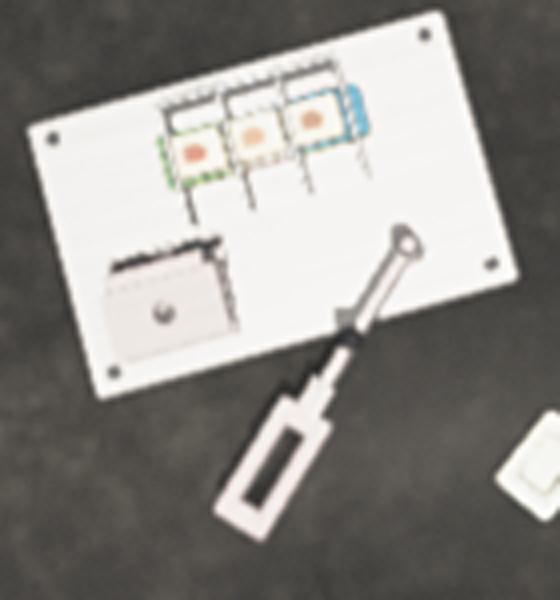

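View pics/c2.png

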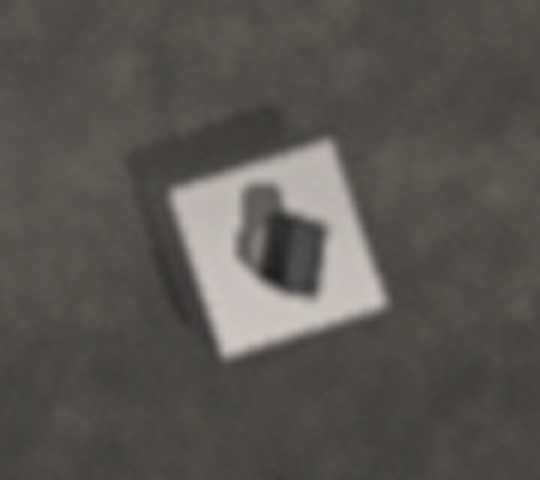

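The crop shows the hinge top at px (311.2,220.8), the upper ear hole at (251,238), the stand top centre at (416.3,281.2) and the grip top at about (420.5,282.5). Next I'll convert these and check them in the rack frame.

```bash
cat >> h.py <<'E'
YAW=np.deg2rad(14.8);C=np.array([589.8,123.6])
R2=np.array([[np.cos(YAW),-np.sin(YAW)],[np.sin(YAW),np.cos(YAW)]])
toR=lambda w:R2.T@(np.array(w)[:2]-C)
toW=lambda r:R2@np.array(r)+C
E
python3 - <<'E'
from h import *
f=grab_frame("top");im=f["img"]
px=lambda a,b:(210+a/4-.4,160+b/4-.4)
for n,a,z in[("hinge",(405,243),58),("hole",(164,312),66),("knobtop",(352,328),76),("slotc",(273,468),52),("gend",(240,525),52)]:
    w=onz(f,px(*a),z);print(n,w.round(1),toR(w).round(1))
for a in[(53,137),(425,34),(491,264),(114,372)]: w=onz(f,px(*a),8);print(w.round(1),toR(w).round(1))
q=lambda a,b:(370+a/6-.4,240+b/6-.4)
P=[onz(f,q(*a),62)[:2] for a in[(170,188),(333,138),(387,303),(222,358)]]
print("stand",np.round(P,1).tolist(),np.mean(P,0))
for a in [(285,215),(327,228),(318,297),(303,256)]:print(onz(f,q(*a),111).round(1))
E
```

```text
hinge [565.3  51.6  58. ] [-42.1 -63.3]
hole [532.9 171.6  66. ] [-42.7  61. ]
knobtop [523.1  77.6  76. ] [-76.3 -27.4]
slotc [454.7 119.5  52. ] [-131.7   30.6]
gend [427.  136.1  52. ] [-154.2   53.7]
[628.4 240.3   8. ] [ 67.1 103. ]
[679.9  41.1   8. ] [  66.1 -102.8]
[556.2   8.3   8. ] [ -61.9 -102.9]
[503.5 207.5   8. ] [-62.  103.1]
stand [[461.8, -119.1], [477.0, -173.4], [423.2, -188.7], [406.6, -134.0]] [ 442.15294576 -153.77810994]
[ 455.2 -147.8  111. ]
[ 450.9 -160.7  111. ]
[ 429.9 -157.   111. ]
[ 442.5 -152.9  111. ]
```

```bash
sed -i 's/C=np.array(.*/C=np.array([592.0,124.3])/' h.py; cat >> h.py <<'E'
from scipy.spatial.transform import Rotation as Ro
def rel(target):
    "tool-frame shift bringing the TCP to target (world mm)"
    s=read_state();q=s["ee_rot"];r=Ro.from_quat([q[1],q[2],q[3],q[0]]);d=r.inv().apply(np.array(target)-s["eef_pos"])
    x=r.apply([1,0,0]);print("toolx heading",np.rad2deg(np.arctan2(x[1],x[0])).round(2),"tilt z",r.apply([0,0,1]).round(4),"pos",s["eef_pos"].round(1),"shift",d.round(1));return d
def knob(th):
    return toW([-45-55*np.sin(th),-65+55*np.cos(th)])
E
python3 -m jog '[[0,0,0,-0.125],[0,0,0,-0.125],[0,0,0,-0.125],[0,0,0,-0.125],[0,0,0,-0.125],[0,0,0,-0.125],[0,0,0,-0.125],[0,0,0,-0.125],[0,0,0,0]]' 1 40
python3 - <<'E'
from h import *
th=.75;k=knob(th);n=R2@[np.cos(th),np.sin(th)];print(k,n)
p=k-29*n
rel([*p,62+173.4])
for th in(.75,.5,.25,0,-.013):
    kk=knob(th);print(th,kk.round(1))
E
```

```text
time: 0.95
eef_pos: [191.2, 488.9, 404.5]
ee_rot: [-0.0, -0.311, 0.951, -0.0]
contact_force: [0.1, -0.5, -0.3]
width: -0.0
grip_force: 0.0
[518.57071054  79.29249064] [0.53329218 0.84593111]
toolx heading -143.81 tilt z [-2.e-04 -3.e-04 -1.e+00] pos [191.2 488.9 404.5] shift [   4.6 -534.5  169.2]
0.75 [518.6  79.3]
0.5 [527.3  89.9]
0.25 [538.3  98. ]
0 [551.  103.1]
-0.013 [551.7 103.3]
```

```bash
python3 -m jog '[[0,-20,0,0],[0,-31,0,0],[0,-31,0,0],[0,-31,0,0],[0,-31,0,0],[0,-31,0,0],[0,-31,0,0],[0,-31,0,0],[0,-31,0,0],[0,-31,0,0],[0,-31,0,0],[0,-31,0,0],[0,-31,0,0],[0,-31,0,0],[0,-31,0,0],[0,-31,0,0],[0,-31,0,0],[4,-18,0,0],[0,0,0,0],[0,0,0,0]]'
python3 - <<'E'
from h import *
th=.75;k=knob(th);n=R2@[np.cos(th),np.sin(th)]
rel([*(k-29*n),62+173.4])
f=grab_frame("wrist");cv2.imwrite("pics/w1.png",f["img"])
print(proj(f,[*k,76]),proj(f,[*toW([-45,-65]),60]),proj(f,[*toW([-45,61]),66]))
E
```

```text
time: 2.62
eef_pos: [501.5, 53.7, 404.3]
ee_rot: [-0.0, -0.306, 0.952, 0.0]
contact_force: [-1.1, -0.4, -1.2]
width: -0.4
grip_force: 0.0
toolx heading -144.33 tilt z [-8.e-04  4.e-04 -1.e+00] pos [501.5  53.7 404.3] shift [ -2.   -0.2 168.9]
[333.59716788 209.4384683 ] [285.80307529 222.96905684] [393.3460012  262.93366838]
```

View pics/w1.png

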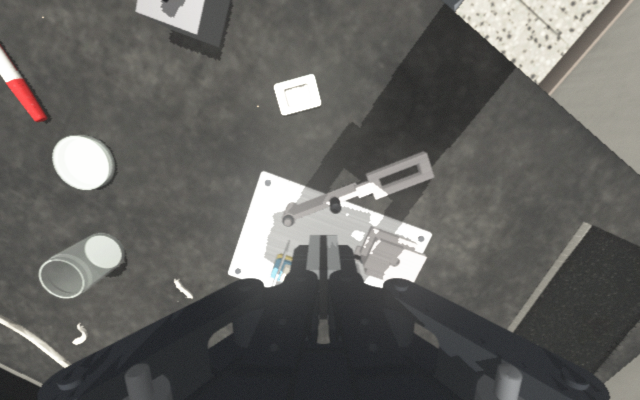

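Knob at (335,205) and hinge at (288,220) both fall within about 4 px of the prediction. I'll shift +12 in tool y so the finger faces the knob, then descend.

```bash
python3 -m jog '[[0,12,20,0],[0,0,30,0],[0,0,30,0],[0,0,30,0],[0,0,25,0],[0,0,20,0],[0,0,10,0],[0,0,3,0],[0,0,0,0],[0,0,0,0]]'
python3 -m jog '[[-5,0,0,0],[-4,0,0,0],[-4,0,0,0],[-4,0,0,0],[-4,0,0,0],[-4,0,0,0],[-4,0,0,0],[-4,0,0,0],[-4,0,0,0],[0,0,0,0]]'
```

```text
time: 3.5
eef_pos: [494.7, 64.4, 238.2]
ee_rot: [0.001, -0.309, 0.951, -0.0]
contact_force: [-0.9, -1.3, 0.5]
width: -0.1
grip_force: 0.0
time: 4.33
eef_pos: [524.9, 86.1, 236.7]
ee_rot: [0.001, -0.309, 0.951, -0.0]
contact_force: [-0.2, 0.4, 0.1]
width: -0.2
grip_force: 0.0
```

```bash
python3 -m jog '[[-3,0,0,0],[-3,0,0,0],[-2,0,0,0],[-2,0,0,0],[-1,0,0,0],[0,0,0,0]]'
python3 -m jog '[[-1,0,0,0],[-1,0,0,0],[0,0,0,0]]'
python3 - <<'E'
from h import *
f=grab_frame("top");cv2.imwrite("pics/t2.png",cv2.resize(f["img"][160:310,210:350],None,fx=4,fy=4,interpolation=2))
E
```

```text
time: 4.83
eef_pos: [533.4, 92.2, 236.7]
ee_rot: [0.0, -0.308, 0.951, 0.0]
contact_force: [-1.3, -0.9, 0.3]
width: 0.4
grip_force: 0.3
time: 5.08
eef_pos: [534.9, 93.4, 236.7]
ee_rot: [0.0, -0.308, 0.951, 0.0]
contact_force: [-0.3, -2.0, 0.3]
width: -0.0
grip_force: 0.7
```

View pics/t2.png

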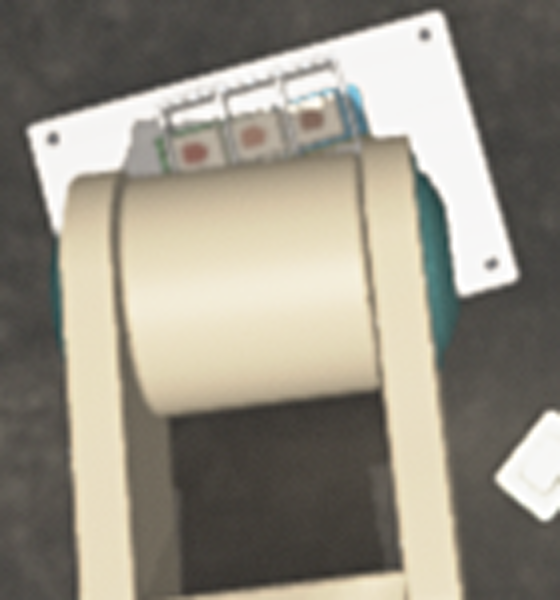

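The arm hides the gate, so I'll go by feel to the stop.

```bash
python3 -m jog '[[-1,0,0,0],[-1,0,0,0],[0,0,0,0]]'
python3 -m jog '[[-1,0,0,0],[0,0,0,0]]'
python3 -m jog '[[-1,0,0,0],[0,0,0,0]]'
```

```text
time: 5.38
eef_pos: [536.4, 94.4, 236.7]
ee_rot: [-0.0, -0.308, 0.951, -0.0]
contact_force: [-2.5, -4.1, 1.5]
width: 0.1
grip_force: 2.0
time: 5.55
eef_pos: [536.9, 94.6, 236.6]
ee_rot: [-0.002, -0.308, 0.951, -0.0]
contact_force: [-6.0, -6.5, 3.2]
width: 0.1
grip_force: 4.5
time: 5.72
eef_pos: [537.3, 94.9, 236.6]
ee_rot: [-0.003, -0.308, 0.951, -0.001]
contact_force: [-9.4, -8.9, 6.1]
width: -0.1
grip_force: 6.9
```

The stop is reached: the force rose from 3 to 14 N over 1 mm. I'll back off, lift and turn toward the pin.

```bash
python3 -m jog '[[4,0,0,0],[6,0,0,0],[5,0,-10,0],[0,0,-40,0],[0,0,-40,0],[0,0,-40,0],[0,0,-20,0],[0,0,0,0.125],[0,0,0,0.125],[0,0,0,0.125],[0,0,0,0.125],[0,0,0,0.125],[0,0,0,0.125],[0,0,0,0.125],[0,0,0,0],[0,0,0,0]]' -0.2
python3 - <<'E'
from h import *
f=grab_frame("wrist");cv2.imwrite("pics/w2.png",f["img"])
rel([442.3,-153.5,386])
print([proj(f,[*toW(r),z]).round(0).tolist() for r,z in[((-45,-65),60),((-45,-10),76),((-45,61),66)]])
print(proj(f,[442.3,-153.5,111]))
E
```

```text
time: 7.05
eef_pos: [525.7, 86.9, 387.5]
ee_rot: [0.001, 0.122, 0.993, 0.0]
contact_force: [-0.5, -0.3, -0.0]
width: 51.4
grip_force: 0.0
toolx heading 166.04 tilt z [ 1.e-03  4.e-04 -1.e+00] pos [525.7  86.9 387.3] shift [  23.  -253.4    1.1]
[[297.0, 226.0], [346.0, 206.0], [411.0, 169.0]]
[  7.95254901 168.75659214]
```

View pics/w2.png

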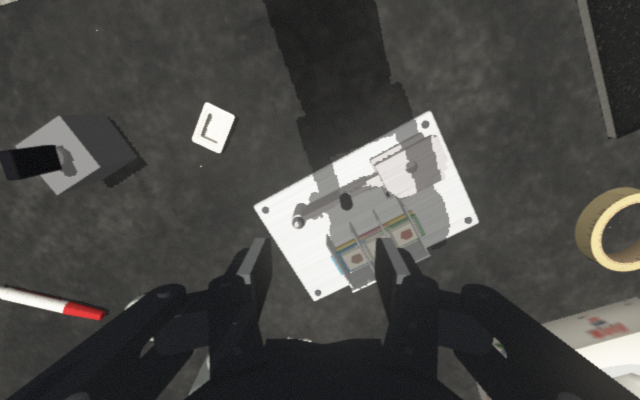

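The gate is shut, with the knob at (346,201) and the hole at (412,166), both as predicted. Moving above the pin.

```bash
python3 -m jog '[[3,-25,0,0],[3,-30,0,0],[3,-30,0,0],[3,-30,0,0],[3,-30,0,0],[3,-30,0,0],[3,-30,0,0],[2,-30,0,0],[0,-18,0,0],[0,0,0,0],[0,0,0,0],[0,0,0,0]]' -0.2
python3 - <<'E'
from h import *
f=grab_frame("wrist");g=f["img"]
rel([442.3,-153.5,386])
for P in([442.3,-153.5,111],[442.3,-153.5,62]):print(proj(f,P))
u,v=proj(f,[442.3,-153.5,90]);u,v=int(u),int(v)
cv2.imwrite("pics/w3.png",cv2.resize(g[max(v-100,0):v+70,max(0,u-110):u+110],None,fx=3,fy=3,interpolation=2));print(max(0,u-110),max(v-100,0))
E
```

```text
time: 8.1
eef_pos: [441.7, -152.2, 386.8]
ee_rot: [0.0, 0.123, 0.992, 0.0]
contact_force: [0.5, 1.2, -0.1]
width: 51.6
grip_force: 0.0
toolx heading 165.93 tilt z [ 3.e-04  3.e-04 -1.e+00] pos [ 441.8 -152.   386.8] shift [-0.9 -1.3  0.8]
[321.93053781 197.17904953]
[322.03832818 183.13445781]
211 90
```

View pics/w3.png

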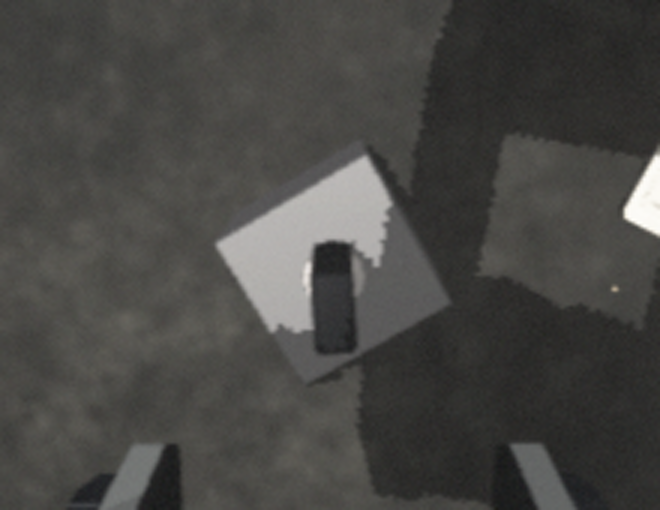

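The grip top is centred at px (322.4,194.7), and its long axis is about 2.7° off tool x.

```bash
python3 - <<'E'
from h import *
f=grab_frame("wrist")
w=onz(f,(322.4,194.7),111);print(w)
S=np.mean([onz(f,(211+a/3-.3,90+b/3-.3),62) for a,b in[(216,243),(367,153),(451,303),(307,384)]],0);print(S)
rel([*w[:2],96+155])
E
```

```text
[ 440.40243299 -152.35295248  111.        ]
[ 440.07639879 -152.25339245   62.        ]
toolx heading 165.93 tilt z [ 2.e-04  3.e-04 -1.e+00] pos [ 441.8 -151.9  386.8] shift [  1.3  -0.8 135.8]
```

```bash
python3 -m jog '[[1,-0.8,0,-0.048],[0,0,30,0],[0,0,30,0],[0,0,30,0],[0,0,25,0],[0,0,15,0],[0,0,8,0],[0,0,2,0],[0,0,0,0],[0,0,0,0]]' -0.2 60
python3 -m jog '[[0,0,0,0],[0,0,0,0],[0,0,0,0],[0,0,0,0],[0,0,0,0],[0,0,0,0],[0,0,0,0],[0,0,0,0],[0,0,0,0],[0,0,0,0]]' 1 60
```

```text
time: 9.03
eef_pos: [440.9, -153.2, 248.0]
ee_rot: [0.001, 0.099, 0.995, -0.0]
contact_force: [-0.2, -0.6, 0.1]
width: 51.2
grip_force: 0.0
time: 9.87
eef_pos: [440.6, -153.4, 247.4]
ee_rot: [0.001, 0.1, 0.995, -0.0]
contact_force: [-0.8, 0.1, 6.0]
width: 11.4
grip_force: 58.9
```

```bash
python3 -m jog '[[0,0,-3,0],[0,0,-8,0],[0,0,-15,0],[0,0,-20,0],[0,0,-25,0],[0,0,-25,0],[0,0,-20,0],[0,0,-4,0],[0,0,0,0],[0,0,0,0],[0,0,0,0]]'
python3 - <<'E'
from h import *
s=read_state();print(s["width"],s["contact_force"])
t=toW([-45,61]);print(t)
rel([*t,66+8+54+185.4+6-8])
f=grab_frame("wrist");g=f["img"];cv2.imwrite("pics/w4.png",g[100:330,150:500])
p=s["eef_pos"]-[0,0,185.4]
print([proj(f,p+[0,0,z]).round(1).tolist() for z in(49,6,0,-54)])
E
```

```text
time: 10.78
eef_pos: [440.2, -153.2, 364.8]
ee_rot: [-0.002, 0.1, 0.995, 0.001]
contact_force: [-0.1, -0.1, -1.2]
width: 11.3
grip_force: 58.3
11.30270898883433 [-0.08078278 -0.08447695 -1.21549556]
[532.91075628 171.7811676 ]
toolx heading 168.55 tilt z [-0.003   0.0014 -1.    ] pos [ 440.2 -153.2  364.8] shift [-26.6 336.9  53.5]
[[323.8, 295.9], [323.5, 248.1], [323.4, 243.3], [323.2, 211.4]]
```

View pics/w4.png

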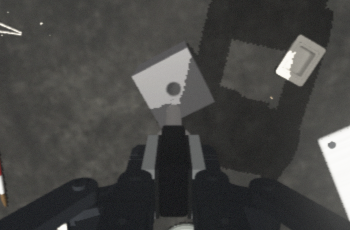

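The pin is held upright, with its nose near crop (174,104), and the stand is empty. Carrying it over to the bracket.

```bash
python3 -m jog '[[-2,15,0,0],[-2,25,0,0],[-2,30,0,0],[-2,30,0,0],[-2,30,0,0],[-2,30,0,0],[-2,30,0,0],[-2,30,0,0],[-2,30,0,0],[-2,30,0,0],[-2,25,0,0],[-2,20,0,0],[-1,12,0,0],[0,0,10,0],[0,0,10,0],[0,0,0,0],[0,0,0,0],[0,0,0,0]]'
python3 - <<'E'
from h import *
rel([*toW([-45,61]),364.8-20])
f=grab_frame("wrist");g=f["img"]
P=[proj(f,[*toW([-45,61]),66]),proj(f,read_state()["eef_pos"]-[0,0,239.4])];print(P)
cv2.imwrite("pics/w5.png",cv2.resize(g[120:280,225:425],None,fx=4,fy=3.75,interpolation=2)[:600]);
E
```

```text
time: 12.33
eef_pos: [531.7, 171.0, 346.6]
ee_rot: [-0.0, 0.1, 0.995, -0.0]
contact_force: [-0.5, 0.1, -1.2]
width: 11.4
grip_force: 58.5
toolx heading 168.48 tilt z [-2.e-04 -1.e-04 -1.e+00] pos [531.7 171.  346.6] shift [-1.   1.   1.8]
[array([324.58048617, 195.84346869]), array([323.77183939, 210.68418366])]
```

View pics/w5.png

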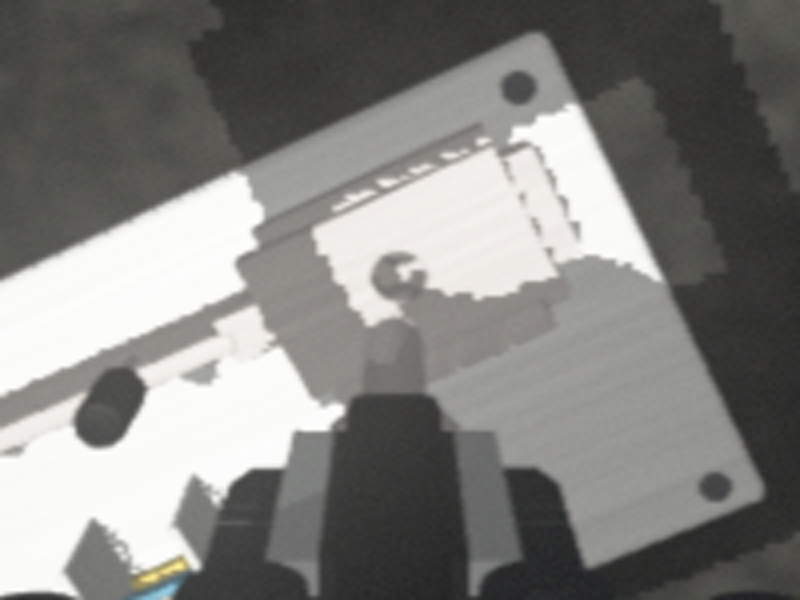

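The hole is at px (324.4,193.1) and the pin nose at about (322.5,210.7).

```bash
python3 - <<'E'
from h import *
f=grab_frame("wrist");s=read_state();p=s["eef_pos"]
h=onz(f,(324.4,193.1),66);n=onz(f,(322.5,210.7),p[2]-239.4);print(h,toR(h),n,toR(n))
rel([*(p[:2]+h[:2]-n[:2]),p[2]])
K=np.array(f["K"]);print(K[0,0])
E
```

```text
[530.95003356 172.31466376  66.        ] [-46.75939325  62.01665487] [531.94618858 170.51206363 107.88861431] [-46.25675384  60.01939533]
toolx heading 168.49 tilt z [ 1.e-03  3.e-04 -1.e+00] pos [531.8 171.3 347.3] shift [ 1.3  1.6 -0. ]
309.23135982975964
```

```bash
python3 -m jog '[[1.1,1.2,15,0],[0,0,12,0],[0,0,7,0],[0,0,3,0],[0,0,0,0],[0,0,0,0]]'
python3 -m jog '[[0,0,1.5,0],[0,0,1.5,0],[0,0,0,0]]'
python3 -m jog '[[0,0,1,0],[0,0,1,0],[0,0,0,0]]'
```

```text
time: 12.93
eef_pos: [531.0, 173.4, 310.0]
ee_rot: [0.0, 0.1, 0.995, 0.0]
contact_force: [-0.1, 0.0, -0.2]
width: 11.1
grip_force: 58.5
time: 13.18
eef_pos: [530.9, 173.4, 306.7]
ee_rot: [0.0, 0.1, 0.995, 0.0]
contact_force: [0.3, -0.8, -0.7]
width: 11.4
grip_force: 58.5
time: 13.43
eef_pos: [531.0, 173.3, 304.6]
ee_rot: [0.0, 0.1, 0.995, -0.0]
contact_force: [0.7, -0.4, -1.5]
width: 11.2
grip_force: 58.5
```

```bash
python3 -m jog '[[0,0,1,0],[0,0,0,0]]'
python3 -m jog '[[0,0,1,0],[0,0,0,0]]'
python3 -m jog '[[0,0,1,0],[0,0,0,0]]'
```

```text
time: 13.6
eef_pos: [531.0, 173.3, 303.7]
ee_rot: [0.0, 0.1, 0.995, -0.0]
contact_force: [1.1, -1.8, 0.1]
width: 11.6
grip_force: 58.5
time: 13.77
eef_pos: [531.0, 173.3, 302.6]
ee_rot: [0.0, 0.1, 0.995, -0.0]
contact_force: [1.5, -0.2, -1.0]
width: 11.3
grip_force: 58.5
time: 13.93
eef_pos: [531.0, 173.3, 301.6]
ee_rot: [0.0, 0.1, 0.995, -0.0]
contact_force: [1.0, -2.3, -0.4]
width: 11.2
grip_force: 58.6
```

The nose is 4 mm into the upper ear with almost no force. Continuing down, with a small y relief.

```bash
python3 -m jog '[[0,-0.3,1,0],[0,0,1.5,0],[0,0,0,0]]'
python3 -m jog '[[0,0,2,0],[0,0,2,0],[0,0,0,0]]'
python3 -m jog '[[0,0,1.5,0],[0,0,1.5,0],[0,0,0,0]]'
```

```text
time: 14.18
eef_pos: [530.8, 173.1, 298.9]
ee_rot: [-0.0, 0.1, 0.995, 0.0]
contact_force: [0.9, -1.0, -0.8]
width: 11.1
grip_force: 58.6
time: 14.43
eef_pos: [530.8, 173.1, 294.7]
ee_rot: [-0.0, 0.1, 0.995, -0.0]
contact_force: [1.3, -1.8, -2.5]
width: 11.2
grip_force: 58.5
time: 14.68
eef_pos: [530.8, 173.1, 291.8]
ee_rot: [-0.0, 0.1, 0.995, -0.0]
contact_force: [1.9, -2.0, -0.3]
width: 11.4
grip_force: 58.5
```

```bash
python3 -m jog '[[0,0,1,0],[0,0,1,0],[0,0,0,0]]'
python3 -m jog '[[0,0,1,0],[0,0,1,0],[0,0,0,0]]'
python3 -m jog '[[0,0,1.5,0],[0,0,1.5,0],[0,0,0,0]]'
python3 -m jog '[[0,0,2,0],[0,0,2,0],[0,0,0,0]]'
```

```text
time: 14.93
eef_pos: [530.9, 173.2, 290.1]
ee_rot: [0.0, 0.1, 0.995, 0.0]
contact_force: [1.5, -0.9, -0.7]
width: 11.4
grip_force: 58.6
time: 15.18
eef_pos: [530.9, 173.1, 288.0]
ee_rot: [0.0, 0.1, 0.995, 0.0]
contact_force: [1.4, -1.0, -0.3]
width: 11.5
grip_force: 58.5
time: 15.43
eef_pos: [530.8, 173.1, 284.8]
ee_rot: [-0.0, 0.1, 0.995, -0.0]
contact_force: [1.8, -0.6, -0.9]
width: 11.3
grip_force: 58.4
time: 15.68
eef_pos: [530.8, 173.1, 280.7]
ee_rot: [-0.0, 0.1, 0.995, -0.0]
contact_force: [2.0, -0.6, -2.1]
width: 11.6
grip_force: 58.4
```

Nose z is about 41, through the gate slot. Next is the lower ear, whose top is at 34.

```bash
python3 -m jog '[[0,0,2,0],[0,0,2,0],[0,0,0,0]]'
python3 -m jog '[[0,0,1,0],[0,0,1,0],[0,0,1,0],[0,0,0,0]]'
python3 -m jog '[[0,0,1,0],[0,0,1,0],[0,0,1,0],[0,0,0,0]]'
python3 -m jog '[[0,0,2,0],[0,0,2,0],[0,0,0,0]]'
```

```text
time: 15.93
eef_pos: [530.8, 173.1, 276.7]
ee_rot: [-0.0, 0.1, 0.995, -0.0]
contact_force: [2.8, -1.9, -2.6]
width: 11.2
grip_force: 58.5
time: 16.27
eef_pos: [530.9, 173.1, 274.0]
ee_rot: [-0.0, 0.1, 0.995, 0.0]
contact_force: [1.5, -0.7, -0.8]
width: 11.4
grip_force: 58.5
time: 16.6
eef_pos: [530.9, 173.1, 271.0]
ee_rot: [-0.0, 0.1, 0.995, -0.0]
contact_force: [2.4, -1.7, -0.4]
width: 11.6
grip_force: 58.6
time: 16.85
eef_pos: [530.8, 173.1, 266.7]
ee_rot: [-0.0, 0.1, 0.995, -0.0]
contact_force: [1.6, -2.4, -1.7]
width: 11.6
grip_force: 58.6
```

```bash
python3 -m jog '[[0,0,2.5,0],[0,0,2.5,0],[0,0,2.5,0],[0,0,2.5,0],[0,0,2.5,0],[0,0,0,0],[0,0,0,0]]'
python3 -m jog '[[0,0,1,0],[0,0,0,0]]'
python3 -m jog '[[0,0,1,0],[0,0,0,0]]'
```

```text
time: 17.43
eef_pos: [530.8, 173.1, 254.2]
ee_rot: [-0.0, 0.1, 0.995, -0.0]
contact_force: [3.1, -2.4, -2.5]
width: 11.4
grip_force: 58.4
time: 17.6
eef_pos: [530.9, 173.1, 253.7]
ee_rot: [-0.0, 0.1, 0.995, 0.0]
contact_force: [3.4, -2.9, -1.1]
width: 11.3
grip_force: 58.6
time: 17.77
eef_pos: [530.9, 173.1, 252.8]
ee_rot: [0.0, 0.1, 0.995, 0.0]
contact_force: [1.9, -1.7, -0.3]
width: 11.2
grip_force: 58.6
```

```bash
python3 -m jog '[[0,0,0.8,0],[0,0,0,0]]'
python3 -m jog '[[0,0,0.8,0],[0,0,0,0]]'
python3 -m jog '[[0,0,0.8,0],[0,0,0,0]]'
```

```text
time: 17.93
eef_pos: [530.9, 173.1, 251.9]
ee_rot: [0.0, 0.1, 0.995, 0.0]
contact_force: [1.5, -2.5, 0.6]
width: 11.6
grip_force: 58.6
time: 18.1
eef_pos: [530.9, 173.1, 251.5]
ee_rot: [0.0, 0.1, 0.995, 0.0]
contact_force: [1.1, -3.0, 2.4]
width: 11.4
grip_force: 59.1
time: 18.27
eef_pos: [530.9, 173.1, 251.4]
ee_rot: [0.0, 0.1, 0.995, 0.0]
contact_force: [-1.6, -3.1, 7.5]
width: 11.1
grip_force: 59.9
```

The collar is seated at TCP z 251.4, as expected. Releasing and backing off.

```bash
python3 -m jog '[[0,0,0,0],[0,0,0,0],[0,0,0,0],[0,0,0,0],[0,0,0,0],[0,0,0,0],[0,0,0,0]]' -0.2
python3 -m jog '[[0,0,-5,0],[0,0,-10,0],[0,0,-25,0],[0,0,-30,0],[0,0,-30,0],[0,0,-20,0],[20,0,0,0],[30,0,0,0],[30,0,0,0],[30,0,0,0],[30,0,0,0],[30,0,0,0],[15,0,0,0],[0,0,0,0],[0,0,0,0],[0,0,0,0]]'
python3 - <<'E'
from h import *
f=grab_frame("wrist");g=f["img"]
h=toW([-46.5,62])
for z in (66,72,115):print(z,proj(f,[*h,z]))
t=grab_frame("top");m=(t["img"].max(2)<70).astype(np.uint8)
u,v=proj(t,[532.9,172,115]);print("top pred",u,v)
sub=m[int(v)-9:int(v)+10,int(u)-9:int(u)+10];print("\n".join("".join(".#"[x] for x in r) for r in sub))
u,v=proj(t,[*knob(0),76]);sub=m[int(v)-6:int(v)+7,int(u)-6:int(u)+7];print("\n".join("".join(".#"[x] for x in r) for r in sub))
print(read_state()["contact_force"],read_state()["eef_pos"])
E
```

```text
time: 18.85
eef_pos: [530.8, 173.2, 250.2]
ee_rot: [-0.0, 0.1, 0.995, 0.0]
contact_force: [-0.1, 0.6, 1.0]
width: 51.1
grip_force: 0.0
time: 20.18
eef_pos: [350.0, 209.7, 371.0]
ee_rot: [0.001, 0.1, 0.995, 0.0]
contact_force: [-1.3, -0.2, 0.2]
width: 51.2
grip_force: 0.0
66 [322.65338957 352.83653313]
72 [322.65520116 357.15523803]
115 [322.67031264 393.17996012]
top pred 246.1328740821138 237.05451852281732
...................
...................
...................
...................
..........#........
.........#######...
........########...
........########...
........#######....
........#######....
........##.####....
........##.####....
.......##..####....
.......##..###.....
.......#######.....
............##.....
...................
...................
...................
.............
.............
.............
.............
.............
......###....
.....####....
.....####....
......###....
.............
.............
.............
.............
[-0.23106913  0.07479011  0.59383384] [350.28142648 209.63940704 370.50401354]
```

The top-view mask shows the pin upright on the ear and the knob at its shut position.

```bash
python3 -c "
from station import *
print(finish_job())"
```

```text
the job is handed in; nothing more can be done
None
```

The gate is shut and the locking pin is seated through both ears and the gate slot, collar on the upper ear, released with the arm clear; the job was handed in at about 20 s on the robot's clock, and no verdict was returned.

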